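Ready the developer tray: clip the thermometer, open the safety-capped bottle

TASK

Get the developer bath ready: take the clip thermometer off its brass stand and clip it over the near edge of the red tray, about the middle, pushed well down on it and with its probe inside the tray. Then press the bottle's white safety cap down, twist it anticlockwise until it is free, lift it off, and finish while still holding the cap level and still in the gripper, a hand's breadth straight above the open bottle. Leave the film magazine, lens cap, filter and spool box where they are.

Things in the scene. Friction and masses are not known exactly. Their poses are not given: they have to be found in the camera images.
- thermo: Loose steel thermometer on a sprung clip like an upright clothes peg, 65 g. Origin: under the middle of its brass hinge pin, the spot that rests on the edge it grips; hinge axis along y, 6 mm higher. z up, +x to the side of the dial (34 mm across, centred 26 mm out, top 3 mm below the origin) and probe. Jaws, 24 mm wide (y), reach 24 mm below the origin on both sides of the edge
- thermo_grip (a point): point between the clip's two flat handles, 40 mm above its origin: grip here from above, squeezing along the clip's x. Handles are 26 mm wide (y), rise in a V from the hinge to 52 mm above the origin, 48 mm over their outer faces at the top; at the stop they stand parallel, 22 mm over the outer faces. The squeeze takes 6 to 11 N. Spreading on release they can draw the clip up some mm
- thermo_jaw (a joint): opening angle of the clip (rad): 0 = closed on a 5 mm edge; 0.56 = squeezed open to the stop, jaw tips about 20 mm apart; -0.12 = shut on nothing. Each half turns half of it, so while squeezed in a gripper thermo (the dial half) leans about 0.28 rad about the hinge, its top towards -x, the probe swung out to +x
- thermo_tip (a point): lower end of the thermometer's steel probe (6 mm thick), 18 mm to +x of and 48 mm below the thermometer's origin
- stand: fixed parking stand: dark wooden foot 70 x 60 x 15 mm with an upright brass plate 5 mm thick (x) and 50 mm wide (y), whose top is 70 mm above the counter. Origin at the centre of the underside. The thermometer starts clipped over the plate's top edge, at its middle, with the same x, y, z directions as the stand
- tray: fixed red open developing tray, 200 x 200 mm, 60 mm high, walls 5 mm thick. Origin at the centre of the underside; its near wall (facing the robot) is on its -x side and runs along its y
- tray_rim (a point): middle of the top of the tray's near wall, 60 mm above the counter; x points into the tray, y along the wall
- bottle: fixed amber bottle, 68 mm across, in a brass-posted cradle (96 x 96 mm foot) screwed to the counter. Origin at the centre of the underside, z up. The shoulder slopes from 100 mm height at 28 mm radius to 110 mm height at the neck
- bottle_mouth (a point): centre of the top of the bottle's neck, 140 mm above the counter
- cap: loose white ribbed push-and-turn safety cap, 42 mm in diameter, 30 mm high, 30 g; origin at the centre of its underside, 122 mm above the counter when locked. Hold it 6 mm down (at least 4.5; 8 is the stop) and turn it anticlockwise seen from above (yaw grows): from 55 to 125 degrees it is free and lifts straight off; aim for 80. It starts locked, x axis along the bottle's
- cap_grip (a point): point on the cap's axis, 22 mm above its origin. Fingers centred here from above clear the bottle's shoulder, also when pressed. The cap does not turn clockwise, nor without the push
- insert (a joint): sprung insert in the bottle's neck (m): 0 = cap locked on, grows as the cap is pressed down, 0.008 fully down, -0.003 with the cap off. Its spring pushes the cap up with 6 N at 0, 12 N at 0.008
- magazine: bystander: loose black film magazine 85 x 90 x 47 mm, origin at the centre of the underside
- lens_cap: bystander: loose pewter lens cap, 64 mm across, 11 mm high, origin at the centre of the underside
- filter: bystander: loose green glass filter in a dark ring, 62 mm across, 8 mm high, origin at the centre of the underside
- spool_box: bystander: loose open wooden box 110 x 90 x 45 mm with two spools, origin at the centre of the underside
There are look-alikes about, which are no part of the job. There is more than one size of the cap; the job needs the smaller. There is more than one size of the thermo; the one meant has the size given above.

How it is judged:
On the way, in this order (a step that is already met when the one before it is completed fails the run):
1. the thermometer is clipped on the middle of the tray's near edge and let go (x of thermo in the frame of tray_rim between -0.004 and 0.004 m and y of thermo in the frame of tray_rim between -0.04 and 0.04 m and z of thermo in the frame of tray_rim between -0.004 and 0.012 m and angle between thermo's own z axis and vertical below 0.2 rad and value of joint thermo_jaw below 0.1 rad and x of thermo_tip in the frame of tray_rim above 0.005 m and contact force between thermo and tray above 2 N and contact force between thermo and the fingers below 0.1 N), for 0.2 s.
2. the cap is pressed down, not yet turned (value of joint insert above 0.004 m and angle between the x axis of cap and the x axis of bottle, either way round below 0.3 rad), for 0.05 s.
3. the cap is turned free, still on the neck (angle between the x axis of cap and the x axis of bottle, either way round above 0.87 rad and z of cap in the frame of bottle below 0.128 m), for 0.05 s.
At the end, for the whole second after the job is handed in: Thermometer shut on the tray's near wall: within 40 mm of its middle, 4 mm across, at most 12 mm above its seat, upright (0.2 rad), probe inside, let go. Gripper holds the cap still, level (0.3 rad), 30 to 160 mm above the mouth, within 30 mm of its axis, clear of the bottle (all of step 1 and z of cap in the frame of bottle_mouth between 0.03 and 0.16 m and horizontal distance between cap and bottle_mouth below 0.03 m and angle between cap's own z axis and vertical below 0.3 rad and linear speed of cap below 0.03 m/s and contact force between cap and the fingers above 1 N and contact force between cap and bottle below 0.1 N); the arm keeps its last pose, push and grip.
It fails at once if a bystander is shifted by more than 20 mm (distance of any of magazine, lens_cap, filter, spool_box from where it was at the start of the episode above 0.02 m).
It also fails if it takes over 54 s, if anything falls off the work surface, if the arm or the gripper's body presses on something with over 40 N, if the wrist force passes 120 N, or if a joint passes its speed limit or range.

ROBOT

A 6-joint arm with a two-finger parallel gripper is mounted at the origin on the work surface. World frame = base frame: x ahead of the robot, y to its left, z up, the work surface at z = 0. Lengths are in m, angles in rad, forces in N, time in s.
With the tool pointing down it reaches from about 0.35 to 0.725 m from the base axis. Payload 4.3 kg.
Tool frame: the origin (TCP) lies on the centre line of the jaws, within the pads' length; the fingertips stand ahead of it and the grasp point (between the pads) is the TCP (manip.tip_extent is the z of the fingertips in the tool frame, in m); z points along the fingers, y is the line along which they close (so a half turn about z gives the same grasp; the last joint's range is limited). The gripper opens to 85 mm and grips with 20 to 120 N. Pads are 22 mm wide; open, the fingers measure 114 mm over their backs; the gripper's body (76 mm by 85 mm) begins 54 mm behind the grasp point. The pads swing forward as they close: fully open they stand 13 mm farther back than shut.
Start: joints at [-1.301, 0.377, 0.081, 1.274, 0, 1.46], TCP at [0.213, -0.534, 0.25] pointing down, gripper open.
Joint ranges: [-2.72, 2.72], [-0.84, 1.66], [-1.02, 1.22], [-1.77, 2.12], [-1.37, 1.28], [-3.14, 3.14]. Speed limits (rad/s): [2.57, 2.57, 3.14, 3.14, 3.14, 3.14].

INTERFACE

Orientations are given as [roll, pitch, yaw] about the fixed x, y, z axes, in that order (R = Rz(yaw) Ry(pitch) Rx(roll)).
In Python, from station import manip, cams, models gives the robot as it stands.
- The arm moves only by the shell command python3 -m crank 'ROWS' [FORCE]. ROWS is JSON, a list of rows, each an object of numbers: "x", "y", "z": the shift along the tool's x, y, z in m; "rx", "ry", "rz": the turn, a rotation vector about the tool's x, y, z in rad; "gripper": the opening, from 0 (shut) to 1 (fully open). A call has 1 to 12 rows; each row is the pose to reach, as a shift and turn from the pose commanded when the call began, along the tool's axes at that moment; what a row does not reach only later rows make up. A row lasts 1/10 s, in which the tool goes at most 50 mm and 8.59 degrees, less where a joint would pass 70% of its speed; a pose out of reach is approached as far as the arm can. A call with a gripper value outside its range is refused whole. The fingers move at their own pace and stop on an object; FORCE is the grip in N (left out, the last holds). Time passes only in rows, so rows that repeat a pose let the fingers close. It gives the time, the measured TCP pose, the force, the opening and the grip force at its end, in the units of the state.
- manip.get_obs(): the state, without advancing time (a new reading comes with each control period).
- cams.camera(name): name is "side" or "top" or "wrist"; returns a dict with "img" (400x640x3 uint8, red, green, blue), "z_map" (400x640 float32, m along the optical axis (not along the pixel's ray), 0 where there is no reading), "mtx" (3x3 intrinsics, pixels), "world_from_camera" (4x4, takes a point from camera to world coordinates); the wrist camera has in their place "T_tool_cam" (4x4, takes a point from camera to tool coordinates, whose origin is the TCP and whose axes are the flange's). Camera axes: x right, y down, z forward; pixel columns grow to the right and rows downward; lengths in m; the calibration is good to about 2 mm. A picture is of the moment at which its call begins: read the wrist's pose just before it.
- manip.sign_off(): hands the job in; it is judged then, once.
Trained networks look in the newest picture that a camera, given by its name, has taken for a name from the list of things; names that differ only in an ending like _2 or _b are one class to them, and where a whole thing is asked for, a point or a joint stands for the part that bears it (a point fixed in the world has none). Each returns a list of dicts, best first, with "p" (0 to 1); they miss things now and then, are a little off and sometimes report something else, mostly with a low value. They report only what shows in the picture. A call takes as long as a camera call. They do not tell look-alikes from the thing itself.
- models.regions_of(query, camera): "pixels" (400x640 bool, what is visible of it) and "extent" ([centre column, centre row, width, height] in pixels, round what is visible of it).
The state is a dict: "time_s": time; "joint_positions": joint angles; "qvel": joint speeds; "joint_torque": joint torques, N m; "ee_pos": TCP position; "orientation": TCP orientation; "ft_force": force on the tool from outside, world axes, zero at the start; "wrist_torque": the same for the moment, N m; "width": finger opening in m; "gripper_force": force on a finger pad.
Only numpy, scipy, OpenCV 4.12 (cv2) and the standard library are available. Lean on these libraries where they do the work, as an engineer would, in place of code of your own. Each camera call takes 0.05 s, during which the arm holds its last target. There are 200 camera calls.

## Working session

There is one attempt and no reset: what is moved stays moved. The work goes in short steps, Python scripts to look and compute and a shell command to move; the robot and the scene stay as the last step left them, time stands still between calls to the robot, and variables do not carry over. Pictures are saved under pics/ and viewed, at most 10 in all, crops included, and the job is handed in when it is done.

```bash
mkdir -p pics; ls; cat > h.py <<'E'
import numpy as np, cv2
from station import manip, cams, models
from scipy.spatial.transform import Rotation as R
def toolT():
    o=manip.get_obs(); T=np.eye(4); T[:3,:3]=R.from_euler('xyz',o['orientation']).as_matrix(); T[:3,3]=o['ee_pos']; return T
def shot(name):
    T=toolT() if name=='wrist' else None
    c=cams.camera(name)
    W=T@c['T_tool_cam'] if name=='wrist' else c['world_from_camera']
    z=c['z_map']; v,u=np.mgrid[0:z.shape[0],0:z.shape[1]]
    K=c['mtx']; P=np.stack([(u-K[0,2])/K[0,0]*z,(v-K[1,2])/K[1,1]*z,z],-1)
    P=P@W[:3,:3].T+W[:3,3]; P[z==0]=np.nan
    return c['img'],P,W,K
def save(n,img,s=1):
    cv2.imwrite(n,cv2.resize(img[...,::-1],None,fx=s,fy=s,interpolation=cv2.INTER_CUBIC))
E
python3 - <<'E'
from h import *
print(manip.get_obs(), manip.tip_extent)
ims=[]
for n in ['top','side']:
    img,P,W,K=shot(n); ims.append(img)
    print(n,W[:3].round(3).tolist(),K[0,0])
    for q in ['thermo','stand','tray','bottle','cap','magazine','lens_cap','filter','spool_box']:
        for r in models.regions_of(q,n):
            if r['p']<.3: continue
            p=P[r['pixels']]; p=p[~np.isnan(p[:,0])]
            print(q,round(r['p'],2),np.round(r['extent']).astype(int).tolist(), np.percentile(p,[3,50,97],axis=0).round(3).tolist() if len(p) else None)
    save(f'pics/{n}.png',img,1.25)
E
```

```text
pics
{'time_s': 0.0, 'joint_positions': array([-1.30127496e+00,  3.78072221e-01,  7.96424416e-02,  1.27438481e+00,
       -2.21626927e-06,  1.46052849e+00]), 'qvel': array([ 0.00064116,  0.00041461,  0.00016149, -0.00011459,  0.0001359 ,
       -0.00070833]), 'joint_torque': array([ 3.17986978e-04, -4.63605630e+01,  2.69873500e+01,  2.07707437e-02,
       -7.46710657e-05, -2.32721447e-06]), 'ee_pos': array([ 0.21302709, -0.5334325 ,  0.249362  ]), 'orientation': array([-3.13958640e+00, -2.19896306e-04,  3.79788987e-01]), 'ft_force': array([ 0.02056503, -0.12788609, -0.13541539]), 'wrist_torque': array([-0.02365859, -0.03623085,  0.04802718]), 'gripper_force': 0.0, 'width': 0.08518578936258225} 0.019
top [[-0.022, -0.99, 0.137, 0.435], [-1.0, 0.023, 0.003, -0.045], [-0.006, -0.137, -0.991, 1.139]] 409.5561085653721
thermo 0.71 [306, 187, 15, 26] [[0.555, -0.027, 0.065], [0.584, -0.013, 0.091], [0.611, 0.002, 0.122]]
thermo 0.47 [314, 237, 14, 12] [[0.444, -0.045, -0.003], [0.461, -0.036, 0.016], [0.472, -0.023, 0.022]]
stand 0.65 [309, 196, 24, 31] [[0.541, -0.047, 0.001], [0.564, -0.
[... 1894 characters left out ...]
, 42, 37] [[0.383, 0.096, 0.005], [0.408, 0.126, 0.012], [0.436, 0.15, 0.013]]
magazine 0.84 [259, 232, 58, 45] [[0.661, -0.048, 0.006], [0.694, 0.014, 0.043], [0.746, 0.038, 0.049]]
magazine 0.65 [188, 327, 188, 146] [[0.515, 0.171, 0.004], [0.62, 0.275, 0.015], [0.712, 0.368, 0.061]]
lens_cap 0.78 [347, 332, 42, 35] [[0.382, 0.095, 0.004], [0.409, 0.125, 0.012], [0.437, 0.15, 0.013]]
lens_cap 0.32 [188, 328, 184, 144] [[0.515, 0.171, 0.005], [0.619, 0.274, 0.016], [0.712, 0.368, 0.061]]
filter 0.79 [307, 207, 25, 11] [[0.682, -0.221, 0.005], [0.714, -0.196, 0.008], [0.739, -0.165, 0.01]]
spool_box 0.72 [335, 179, 49, 32] [[0.657, -0.388, 0.003], [0.712, -0.311, 0.03], [0.77, -0.29, 0.047]]
```

View pics/top.png

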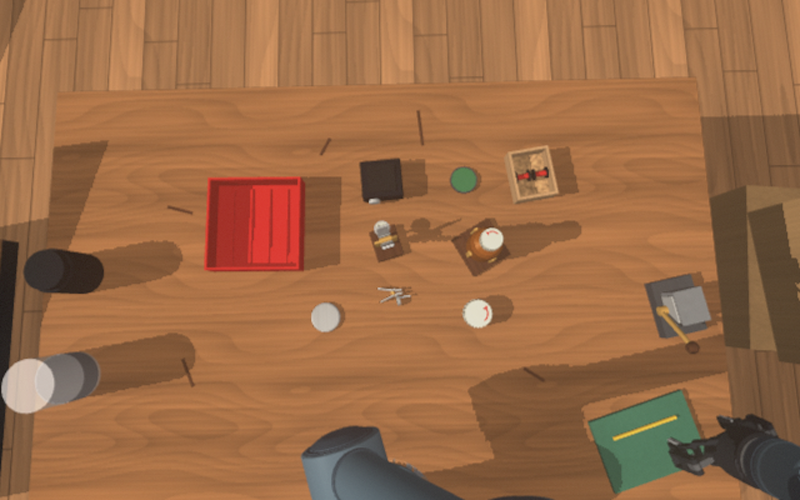

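View pics/side.png

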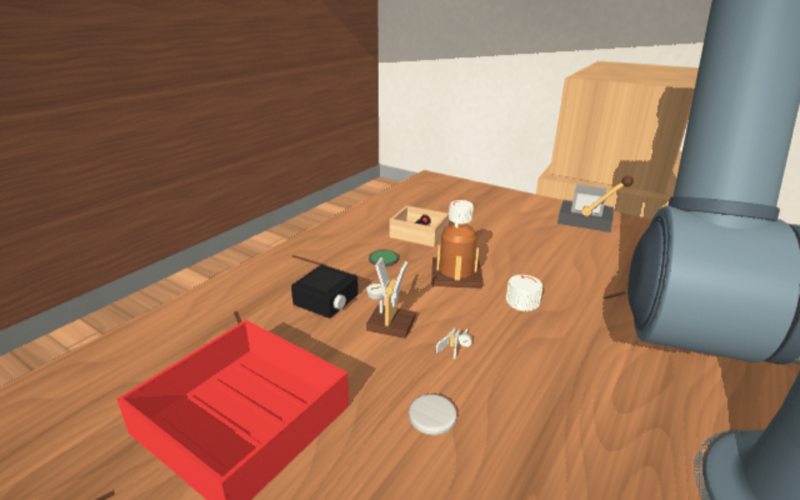

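Top view (800×500 px): the clip on the brass stand is at (384,232) and a similar clip lies flat at (396,295). The bottle's cap is at (489,240) and a bigger loose cap is at (478,314). The standing clip tops out at 0.122 m (70+52 mm), so it fits. The bottle cap is about 42 mm across with its top at 0.152 m, so it fits too. I'll confirm both in one crop while fitting poses.

```bash
python3 - <<'E'
from h import *
print('Ttc',cams.camera('wrist')['T_tool_cam'].round(3).tolist())
pts=[];cl=[]
for n in ['top','side']:
    img,P,W,K=shot(n); pts.append(P.reshape(-1,3)); cl.append(img.reshape(-1,3))
    if n=='side': a=img
    else: b=img
for i,n in enumerate(['top','side']):
    P=pts[i]
    def box(x0,x1,y0,y1,z0,z1): 
        m=(P[:,0]>x0)&(P[:,0]<x1)&(P[:,1]>y0)&(P[:,1]<y1)&(P[:,2]>z0)&(P[:,2]<z1); return P[m]
    for nm,bx in dict(foot=(.5,.63,-.07,.04,.009,.021),tray=(.48,.76,.13,.42,.05,.07),plate=(.52,.62,-.06,.03,.055,.078),handles=(.52,.62,-.06,.03,.1,.13),cap=(.52,.6,-.27,-.18,.145,.16)).items():
        p=box(*bx)
        if len(p)>4:
            r=cv2.minAreaRect(p[:,:2].astype(np.float32)*1000); print(n,nm,len(p),np.round(r[0],1),np.round(r[1],1),round(r[2],1), 'zmed',np.median(p[:,2]).round(4))
    h=box(.52,.62,-.06,.03,.105,.13); 
    if len(h): print(h.round(3).tolist()[:25])
save('pics/crop.png',np.hstack([a[150:300,270:450],b[150:300,270:450]]),2.2)
E
```

```text
Ttc [[0.0, -0.954, -0.3, 0.076], [1.0, -0.0, 0.0, 0.0], [-0.0, -0.3, 0.954, -0.124], [0.0, 0.0, 0.0, 1.0]]
top foot 326 [579.7 -30.7] [70.1 91.7] 16.3 zmed 0.0146
top tray 778 [619.7 268.7] [202.3 200.9] 89.3 zmed 0.0591
top plate 76 [593.2 -13.3] [48.2 48.9] 7.7 zmed 0.0677
top handles 85 [574.9 -15.5] [47.2 25.7] 17.3 zmed 0.1171
top cap 240 [ 561.4 -223.8] [41.1 41.8] 89.1 zmed 0.1518
[[0.6, -0.015, 0.116], [0.599, -0.018, 0.118], [0.599, -0.02, 0.119], [0.597, -0.008, 0.12], [0.597, -0.01, 0.118], [0.597, -0.013, 0.117], [0.597, -0.015, 0.118], [0.596, -0.018, 0.119], [0.596, -0.02, 0.119], [0.594, -0.0, 0.122], [0.595, -0.003, 0.117], [0.594, -0.005, 0.119], [0.594, -0.008, 0.122], [0.594, -0.01, 0.118], [0.595, -0.013, 0.115], [0.594, -0.015, 0.12], [0.594, -0.018, 0.118], [0.595, -0.02, 0.114], [0.595, -0.023, 0.112], [0.592, 0.002, 0.118], [0.592, -0.0, 0.121], [0.592, -0.003, 0.117], [0.592, -0.005, 0.119], [0.592, -0.008, 0.115], [0.592, -0.01, 0.118]]
side foot 554 [570.9 -15.5] [69.8 63.8] 17.0 zmed 0.0158
side tray 3034 [616.3 267. ] [201.6 204.9] 89.3 zmed 0.059
side plate 264 [584.9  -8. ] [55.  38.7] 7.3 zmed 0.0676
side handles 140 [571.3 -15. ] [48.1 27.8] 18.5 zmed 0.1132
side cap 157 [ 556.9 -224.8] [41.  41.9] 84.2 zmed 0.1528
[[0.595, -0.019, 0.121], [0.593, -0.02, 0.121], [0.594, -0.015, 0.121], [0.592, -0.015, 0.122], [0.592, -0.018, 0.121], [0.592, -0.022, 0.119], [0.592, -0.011, 0.122], [0.59, -0.011, 0.122], [0.59, -0.016, 0.12], [0.591, -0.021, 0.117], [0.592, -0.008, 0.121], [0.591, -0.01, 0.12], [0.589, -0.011, 0.12], [0.59, -0.016, 0.118], [0.591, -0.02, 0.115], [0.555, -0.031, 0.122], [0.554, -0.034, 0.121], [0.589, -0.001, 0.122], [0.589, -0.004, 0.121], [0.588, -0.006, 0.12], [0.589, -0.01, 0.118], [0.59, -0.015, 0.115], [0.59, -0.019, 0.114], [0.591, -0.023, 0.112], [0.556, -0.03, 0.12]]
```

View pics/crop.png

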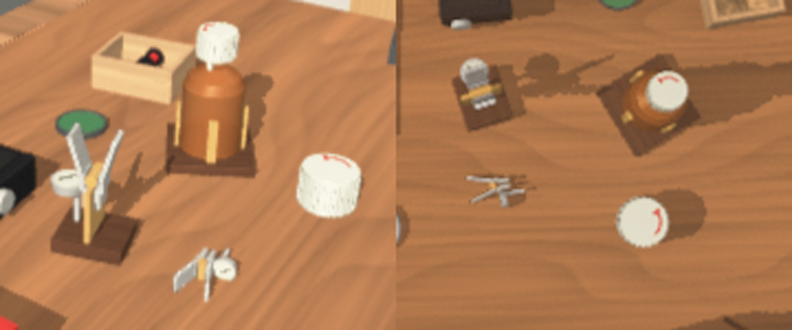

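The crop confirms it. In the left half, the full-size clip sits on the brass plate at (90,180) and the smaller one lies at (205,270). The smaller cap is on the bottle at (217,42) and the larger loose one is at (330,185). Moving above the clip.

```bash
python3 -m crank '[{"x":0.05,"y":-0.03,"rz":-0.15,"gripper":1},{"x":0.526,"y":-0.348,"z":0.03,"rz":-1.488},{"x":0.526,"y":-0.348,"z":0.03,"rz":-1.488},{"x":0.526,"y":-0.348,"z":0.03,"rz":-1.488},{"x":0.526,"y":-0.348,"z":0.03,"rz":-1.488},{"x":0.526,"y":-0.348,"z":0.03,"rz":-1.488},{"x":0.526,"y":-0.348,"z":0.03,"rz":-1.488},{"x":0.526,"y":-0.348,"z":0.03,"rz":-1.488},{"x":0.526,"y":-0.348,"z":0.03,"rz":-1.488},{"x":0.526,"y":-0.348,"z":0.03,"rz":-1.488},{"x":0.526,"y":-0.348,"z":0.03,"rz":-1.488},{"x":0.526,"y":-0.348,"z":0.03,"rz":-1.488}]' 20
```

```text
invalid input
```

```bash
python3 -m crank '[{"x":0.05,"y":-0.03,"z":0,"rx":0,"ry":0,"rz":-0.15,"gripper":1}]' 20; python3 -m crank 2>&1 | head; python3 -c "
from h import *;print(manip.get_obs())"
```

```text
time_s: 1.25
ee_pos: [0.2416, -0.4978, 0.2498]
orientation: [3.139, 0.002, 0.527]
ft_force: [1.5, -0.6, -0.0]
width: 0.0856
gripper_force: 0.0
invalid input
{'time_s': 1.25, 'joint_positions': array([-1.2327628 ,  0.33056203,  0.01215829,  1.24978914, -0.00165955,
        1.38165987]), 'qvel': array([ 0.80566076, -0.53693711, -0.76728141, -0.20150152,  0.05995347,
       -0.80324419]), 'joint_torque': array([ -8.32790136, -40.60167074,  28.390131  ,   0.49447361,
        -0.57785489,   0.91783477]), 'ee_pos': array([ 0.2415824 , -0.49782511,  0.24982672]), 'orientation': array([3.13934765e+00, 2.11942315e-03, 5.27165447e-01]), 'ft_force': array([ 1.50588475, -0.60030177, -0.04593634]), 'wrist_torque': array([ 0.03062663, -0.02283969, -0.01912245]), 'gripper_force': 0.0, 'width': 0.08556225821208155}
```

```bash
python3 -m crank '[{"x":0.518,"y":-0.243,"z":0.03,"rx":0,"ry":0,"rz":-1.338,"gripper":1},{"x":0.518,"y":-0.243,"z":0.03,"rx":0,"ry":0,"rz":-1.338,"gripper":1},{"x":0.518,"y":-0.243,"z":0.03,"rx":0,"ry":0,"rz":-1.338,"gripper":1},{"x":0.518,"y":-0.243,"z":0.03,"rx":0,"ry":0,"rz":-1.338,"gripper":1},{"x":0.518,"y":-0.243,"z":0.03,"rx":0,"ry":0,"rz":-1.338,"gripper":1},{"x":0.518,"y":-0.243,"z":0.03,"rx":0,"ry":0,"rz":-1.338,"gripper":1},{"x":0.518,"y":-0.243,"z":0.03,"rx":0,"ry":0,"rz":-1.338,"gripper":1},{"x":0.518,"y":-0.243,"z":0.03,"rx":0,"ry":0,"rz":-1.338,"gripper":1},{"x":0.518,"y":-0.243,"z":0.03,"rx":0,"ry":0,"rz":-1.338,"gripper":1},{"x":0.518,"y":-0.243,"z":0.03,"rx":0,"ry":0,"rz":-1.338,"gripper":1},{"x":0.518,"y":-0.243,"z":0.03,"rx":0,"ry":0,"rz":-1.338,"gripper":1},{"x":0.518,"y":-0.243,"z":0.03,"rx":0,"ry":0,"rz":-1.338,"gripper":1}]' 20
```

```text
time_s: 2.45
ee_pos: [0.5693, -0.0192, 0.22]
orientation: [3.141, -0.001, 1.872]
ft_force: [-0.7, -1.1, 0.4]
width: 0.0853
gripper_force: 0.0
```

```bash
python3 -m crank '[{"x":0,"y":0,"z":0,"rx":0,"ry":0,"rz":0,"gripper":1},{"x":0,"y":0,"z":0,"rx":0,"ry":0,"rz":0,"gripper":1},{"x":0,"y":0,"z":0,"rx":0,"ry":0,"rz":0,"gripper":1}]' 20; python3 - <<'E'
from h import *
img,P,W,K=shot('wrist'); o=manip.get_obs(); print(o['ee_pos'],o['orientation'],o['time_s'])
save('pics/w1.png',img)
P=P.reshape(-1,3)
def box(x0,x1,y0,y1,z0,z1):
    m=(P[:,0]>x0)&(P[:,0]<x1)&(P[:,1]>y0)&(P[:,1]<y1)&(P[:,2]>z0)&(P[:,2]<z1); return P[m]
for z0 in (.085,.105,.112):
    p=box(.52,.63,-.06,.035,z0,.13)
    r=cv2.minAreaRect(p[:,:2].astype(np.float32)*1000); print('h',len(p),r)
p=box(.5,.64,-.08,.05,.009,.02); print('foot',len(p),cv2.minAreaRect(p[:,:2].astype(np.float32)*1000))
E
```

```text
time_s: 2.75
ee_pos: [0.5671, -0.0237, 0.2203]
orientation: [-3.141, 0.0, 1.867]
ft_force: [0.6, 0.9, 0.3]
width: 0.0854
gripper_force: 0.0
[ 0.56709173 -0.023904    0.22043478] [-3.14128461e+00  3.02295048e-04  1.86614726e+00] 2.8
h 1199 ((572.0686645507812, -16.20965003967285), (47.05690383911133, 26.175718307495117), 16.844505310058594)
h 755 ((572.0686645507812, -16.20965003967285), (47.05690383911133, 26.175718307495117), 16.844505310058594)
h 557 ((572.0686645507812, -16.20965003967285), (47.05690383911133, 26.175718307495117), 16.844505310058594)
foot 1529 ((571.8046875, -15.860450744628906), (70.17349243164062, 59.521846771240234), 16.95290756225586)
```

View pics/w1.png

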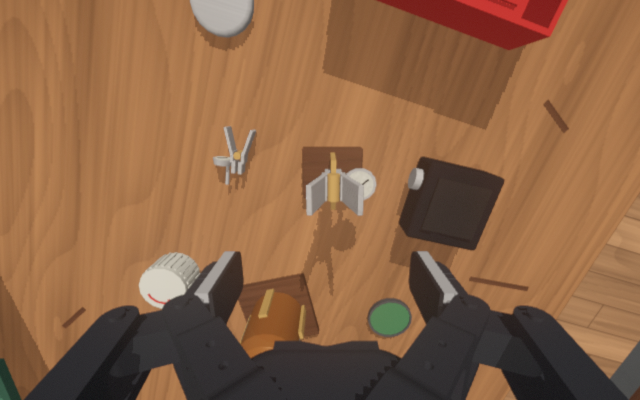

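The wrist view shows the clip at (335,190) with its dial at (360,183) on the tool's +y side. The fit gives (0.572, -0.016) and yaw 16.9°, which agrees with the other cameras. Descending.

```bash
python3 -m crank '[{"x":0.006,"y":0.007,"z":0.03,"rx":0,"ry":0,"rz":0,"gripper":1},{"x":0.006,"y":0.007,"z":0.06,"rx":0,"ry":0,"rz":0,"gripper":1},{"x":0.006,"y":0.007,"z":0.08,"rx":0,"ry":0,"rz":0,"gripper":1},{"x":0.006,"y":0.007,"z":0.1,"rx":0,"ry":0,"rz":0,"gripper":1},{"x":0.006,"y":0.007,"z":0.11,"rx":0,"ry":0,"rz":0,"gripper":1},{"x":0.006,"y":0.007,"z":0.11,"rx":0,"ry":0,"rz":0,"gripper":1},{"x":0.006,"y":0.007,"z":0.11,"rx":0,"ry":0,"rz":0,"gripper":1}]' 30
```

```text
time_s: 3.5
ee_pos: [0.5728, -0.0156, 0.1111]
orientation: [3.141, 0.0, 1.867]
ft_force: [0.0, -0.3, 0.3]
width: 0.0856
gripper_force: 0.0
```

```bash
python3 -m crank '[{"x":0,"y":0,"z":0,"rx":0,"ry":0,"rz":0,"gripper":0.5},{"x":0,"y":0,"z":0,"rx":0,"ry":0,"rz":0,"gripper":0},{"x":0,"y":0,"z":0,"rx":0,"ry":0,"rz":0,"gripper":0},{"x":0,"y":0,"z":0,"rx":0,"ry":0,"rz":0,"gripper":0},{"x":0,"y":0,"z":0,"rx":0,"ry":0,"rz":0,"gripper":0},{"x":0,"y":0,"z":0,"rx":0,"ry":0,"rz":0,"gripper":0},{"x":0,"y":0,"z":0,"rx":0,"ry":0,"rz":0,"gripper":0},{"x":0,"y":0,"z":0,"rx":0,"ry":0,"rz":0,"gripper":0}]' 30
```

```text
time_s: 4.3
ee_pos: [0.5731, -0.0158, 0.1137]
orientation: [3.14, 0.003, 1.868]
ft_force: [-7.3, -1.7, 17.9]
width: 0.0211
gripper_force: 29.4
```

```bash
python3 -m crank '[{"x":0,"y":0,"z":-0.015,"rx":0,"ry":0,"rz":0,"gripper":0},{"x":0,"y":0,"z":-0.03,"rx":0,"ry":0,"rz":0,"gripper":0},{"x":0,"y":0,"z":-0.05,"rx":0,"ry":0,"rz":0,"gripper":0},{"x":0,"y":0,"z":-0.08,"rx":0,"ry":0,"rz":0,"gripper":0},{"x":0,"y":0,"z":-0.1,"rx":0,"ry":0,"rz":0,"gripper":0},{"x":0,"y":0,"z":-0.1,"rx":0,"ry":0,"rz":0,"gripper":0},{"x":0,"y":0,"z":-0.1,"rx":0,"ry":0,"rz":0,"gripper":0}]' 30; python3 - <<'E'
from h import *
img,P,W,K=shot('wrist'); 
s,Ps,_,_=shot('side')
print([ (r['p'],r['extent']) for r in models.regions_of('thermo','side')])
cv2.imwrite('pics/w2.png',np.hstack([img[100:400,170:470],cv2.resize(s[80:230,230:380],(300,300))])[...,::-1])
E
```

```text
time_s: 5.0
ee_pos: [0.5728, -0.015, 0.2103]
orientation: [3.141, 0.0, 1.868]
ft_force: [-0.3, 0.2, -0.6]
width: 0.021
gripper_force: 30.7
[(0.95, [307.6, 184.7, 32.1, 42.7]), (0.63, [364.2, 272.4, 28.2, 23.4]), (0.22, [318.9, 185.3, 7.7, 38.2])]
```

View pics/w2.png

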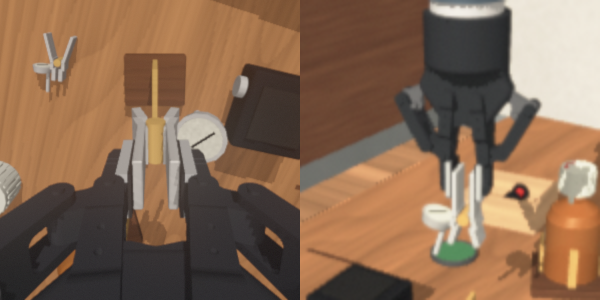

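Both halves show the clip held upright with its jaws open, the dial on the +x side and the stand plate left below. Moving over the tray's near wall.

```bash
python3 -m crank '[{"x":0.04,"y":0.004,"z":0,"rx":0,"ry":0,"rz":0.04,"gripper":0},{"x":0.08,"y":0.008,"z":0,"rx":0,"ry":0,"rz":0.08,"gripper":0},{"x":0.12,"y":0.013,"z":0,"rx":0,"ry":0,"rz":0.13,"gripper":0},{"x":0.16,"y":0.018,"z":0,"rx":0,"ry":0,"rz":0.18,"gripper":0},{"x":0.2,"y":0.023,"z":0,"rx":0,"ry":0,"rz":0.22,"gripper":0},{"x":0.24,"y":0.028,"z":0,"rx":0,"ry":0,"rz":0.27,"gripper":0},{"x":0.27,"y":0.032,"z":0,"rx":0,"ry":0,"rz":0.3,"gripper":0},{"x":0.286,"y":0.033,"z":0,"rx":0,"ry":0,"rz":0.309,"gripper":0},{"x":0.286,"y":0.033,"z":0,"rx":0,"ry":0,"rz":0.309,"gripper":0},{"x":0.286,"y":0.033,"z":0,"rx":0,"ry":0,"rz":0.309,"gripper":0},{"x":0.286,"y":0.033,"z":0,"rx":0,"ry":0,"rz":0.309,"gripper":0}]' 30; python3 - <<'E'
from h import *
T=toolT(); img,P,W,K=shot('wrist')
o=manip.get_obs(); print(o['ee_pos'],o['orientation'])
cv2.imwrite('pics/w3.png',img[...,::-1])
hsv=cv2.cvtColor(img,cv2.COLOR_RGB2HSV)
Q=(P-T[:3,3])@T[:3,:3]   # tool coords
br=(hsv[...,0]>15)&(hsv[...,0]<28)&(hsv[...,1]>110)&(Q[...,2]<.07)&(Q[...,2]>0)
print('brass',br.sum(), np.percentile(Q[br],[5,50,95],axis=0).round(4) if br.any() else '')
red=((hsv[...,0]<6)|(hsv[...,0]>174))&(hsv[...,1]>150)&(P[...,2]>.054)&(P[...,2]<.066)
p=P[red]; print('rimz',len(p),np.median(p[:,2]))
near=p[(p[:,0]<.535)&(p[:,1]>.19)]
for y in np.arange(.16,.38,.02):
    q=p[(abs(p[:,1]-y)<.01)&(p[:,0]<.54)]
    if len(q): print(round(y,2),len(q),np.percentile(q[:,0],[1,50,99]).round(4))
s=np.isfinite(Q[...,2])&(Q[...,2]<.09)&(abs(Q[...,1])<.05)&(Q[...,2]>-.02)&(hsv[...,1]<50)&(hsv[...,2]>90)
q=Q[s]; print('steel')
for z in np.arange(-.015,.09,.006):
    a=q[abs(q[:,2]-z)<.003]
    if len(a)>5: print(round(z,3),len(a),np.percentile(a[:,0],[2,50,98]).round(4),np.percentile(a[:,1],[2,50,98]).round(4))
E
```

```text
time_s: 6.25
ee_pos: [0.5204, 0.2671, 0.2096]
orientation: [-3.141, 0.001, 1.558]
ft_force: [0.8, 0.0, -1.0]
width: 0.0214
gripper_force: 30.7
[0.52053346 0.26700082 0.20984631] [-3.14091632e+00  7.09650128e-04  1.55745998e+00]
brass 664 [[-0.0117 -0.0041  0.0312]
 [ 0.0025 -0.0004  0.0324]
 [ 0.0128  0.0038  0.0383]]
rimz 4731 0.05978497074178213
0.16 15 [0.5161 0.5214 0.5279]
0.18 100 [0.5159 0.5203 0.5291]
0.24 39 [0.517  0.5182 0.5202]
0.26 77 [0.5172 0.5192 0.5204]
0.28 96 [0.5175 0.5196 0.5217]
0.3 105 [0.5178 0.5199 0.5219]
0.32 109 [0.5182 0.5202 0.5221]
0.34 123 [0.5177 0.5203 0.5223]
0.36 244 [0.5179 0.5225 0.5394]
steel
-0.015 194 [0.0007 0.011  0.0117] [-0.0169  0.0105  0.0167]
-0.009 1313 [-0.0122  0.0037  0.0125] [-0.0154  0.0057  0.0158]
-0.003 337 [-0.003   0.0112  0.0128] [-0.017  -0.0061  0.0185]
0.003 299 [-0.0056  0.0112  0.0128] [-0.0171  0.0057  0.0236]
0.009 268 [-0.0036  0.0112  0.0129] [-0.0168  0.0057  0.0231]
0.015 172 [-0.0024  0.0114  0.0129] [-0.0159  0.0056  0.0165]
0.021 99 [0.0047 0.0124 0.013 ] [-0.0109  0.0056  0.0101]
0.027 187 [-0.0106  0.0076  0.013 ] [-0.0106 -0.0051  0.0099]
0.033 267 [-0.0108  0.0019  0.0129] [-0.011   0.0072  0.0426]
0.039 1418 [-0.0127  0.0046  0.0156] [-0.012   0.0297  0.0415]
0.045 314 [-0.0014  0.0091  0.0155] [-0.0146  0.0141  0.0287]
0.051 68 [0.0097 0.0118 0.0135] [-0.0136 -0.0072  0.0215]
0.057 78 [0.008  0.0117 0.0122] [-0.0154 -0.0001  0.0144]
0.063 35 [0.0032 0.0117 0.0121] [-0.0165 -0.0128  0.0154]
```

View pics/w3.png

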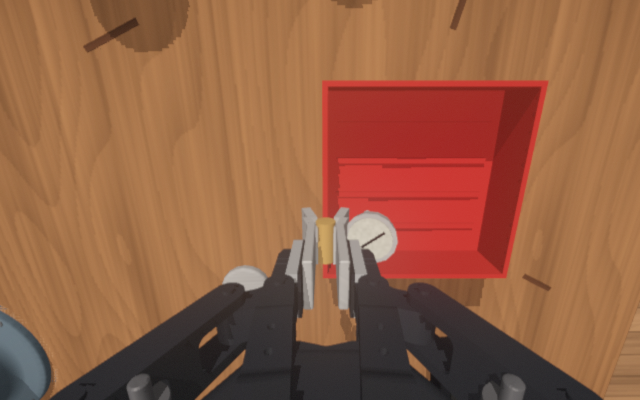

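Wrist view: the rim's near wall runs at column ~325, directly under the brass hinge at (326,240), with the dial over the tray at (370,237). The clip origin is 41 mm below the TCP and within 1 mm of the wall's centre line. Lowering.

```bash
python3 -m crank '[{"x":0.001,"y":0,"z":0.03,"rx":0,"ry":0,"rz":0,"gripper":0},{"x":0.001,"y":0,"z":0.055,"rx":0,"ry":0,"rz":0,"gripper":0},{"x":0.001,"y":0,"z":0.07,"rx":0,"ry":0,"rz":0,"gripper":0},{"x":0.001,"y":0,"z":0.085,"rx":0,"ry":0,"rz":0,"gripper":0},{"x":0.001,"y":0,"z":0.095,"rx":0,"ry":0,"rz":0,"gripper":0},{"x":0.001,"y":0,"z":0.102,"rx":0,"ry":0,"rz":0,"gripper":0},{"x":0.001,"y":0,"z":0.107,"rx":0,"ry":0,"rz":0,"gripper":0},{"x":0.001,"y":0,"z":0.109,"rx":0,"ry":0,"rz":0,"gripper":0},{"x":0.001,"y":0,"z":0.109,"rx":0,"ry":0,"rz":0,"gripper":0}]' 30
```

```text
time_s: 7.2
ee_pos: [0.5206, 0.2687, 0.1037]
orientation: [3.14, 0.0, 1.559]
ft_force: [-6.0, -3.7, 12.7]
width: 0.0211
gripper_force: 32.2
```

```bash
python3 -m crank '[{"x":0,"y":0,"z":0.002,"rx":0,"ry":0,"rz":0,"gripper":0},{"x":0,"y":0,"z":0.002,"rx":0,"ry":0,"rz":0,"gripper":0},{"x":0,"y":0,"z":0.002,"rx":0,"ry":0,"rz":0,"gripper":0.4},{"x":0,"y":0,"z":0.002,"rx":0,"ry":0,"rz":0,"gripper":1},{"x":0,"y":0,"z":0.002,"rx":0,"ry":0,"rz":0,"gripper":1},{"x":0,"y":0,"z":0,"rx":0,"ry":0,"rz":0,"gripper":1},{"x":0,"y":0,"z":0,"rx":0,"ry":0,"rz":0,"gripper":1},{"x":0,"y":0,"z":0,"rx":0,"ry":0,"rz":0,"gripper":1},{"x":0,"y":0,"z":-0.03,"rx":0,"ry":0,"rz":0,"gripper":1},{"x":0,"y":0,"z":-0.07,"rx":0,"ry":0,"rz":0,"gripper":1},{"x":0,"y":0,"z":-0.1,"rx":0,"ry":0,"rz":0,"gripper":1},{"x":0,"y":0,"z":-0.12,"rx":0,"ry":0,"rz":0,"gripper":1}]' 30; python3 -m crank '[{"x":0,"y":0,"z":0,"rx":0,"ry":0,"rz":0,"gripper":1},{"x":0,"y":0,"z":0,"rx":0,"ry":0,"rz":0,"gripper":1}]'; python3 - <<'E'
from h import *
T=toolT(); img,P,W,K=shot('wrist'); s,Ps,_,_=shot('side')
Q=P.copy(); hsv=cv2.cvtColor(img,cv2.COLOR_RGB2HSV)
m=(abs(P[...,0]-.52)<.035)&(abs(P[...,1]-.268)<.02)&(P[...,2]>.1)&(P[...,2]<.135)
p=P[m]; print('handles',len(p),cv2.minAreaRect(p[:,:2].astype(np.float32)*1000),'top',np.percentile(p[:,2],[50,98]))
br=(hsv[...,0]>15)&(hsv[...,0]<28)&(hsv[...,1]>110)&(P[...,2]>.06)&(P[...,2]<.12)
print('brass',np.percentile(P[br],[5,50,95],axis=0).round(4))
cv2.imwrite('pics/w4.png',np.hstack([img[50:350,170:470],cv2.resize(s[210:400,130:320],(300,300))])[...,::-1])
E
```

```text
time_s: 8.4
ee_pos: [0.5215, 0.2695, 0.2241]
orientation: [3.138, -0.001, 1.559]
ft_force: [0.7, 0.4, -0.5]
width: 0.0854
gripper_force: 0.0
time_s: 8.6
ee_pos: [0.5207, 0.2692, 0.2211]
orientation: [3.141, -0.0, 1.559]
ft_force: [-0.5, -0.3, -0.0]
width: 0.0854
gripper_force: 0.0
handles 639 ((519.103759765625, 268.9037780761719), (26.259370803833008, 47.20957565307617), 89.58138275146484) top [0.11166528 0.1141719 ]
brass [[0.5142 0.2577 0.0719]
 [0.5191 0.2699 0.0744]
 [0.524  0.2818 0.0758]]
```

View pics/w4.png

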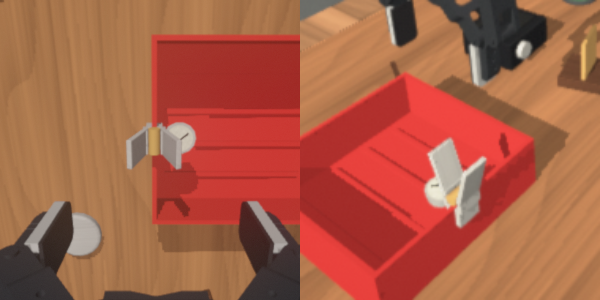

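The clip is shut on the near wall at its middle, in the left half at (155,140) with the dial inside. Handle tops are at 0.114 m, so it sits 2 mm above its seat. Now to the bottle.

```bash
python3 -m crank '[{"x":-0.03,"y":0.003,"z":-0.02,"rx":0,"ry":0,"rz":0,"gripper":1},{"x":-0.493,"y":0.044,"z":-0.045,"rx":0,"ry":0,"rz":0,"gripper":1},{"x":-0.493,"y":0.044,"z":-0.045,"rx":0,"ry":0,"rz":0,"gripper":1},{"x":-0.493,"y":0.044,"z":-0.045,"rx":0,"ry":0,"rz":0,"gripper":1},{"x":-0.493,"y":0.044,"z":-0.045,"rx":0,"ry":0,"rz":0,"gripper":1},{"x":-0.493,"y":0.044,"z":-0.045,"rx":0,"ry":0,"rz":0,"gripper":1},{"x":-0.493,"y":0.044,"z":-0.045,"rx":0,"ry":0,"rz":0,"gripper":1},{"x":-0.493,"y":0.044,"z":-0.045,"rx":0,"ry":0,"rz":0,"gripper":1},{"x":-0.493,"y":0.044,"z":-0.045,"rx":0,"ry":0,"rz":0,"gripper":1},{"x":-0.493,"y":0.044,"z":-0.045,"rx":0,"ry":0,"rz":0,"gripper":1},{"x":-0.493,"y":0.044,"z":-0.045,"rx":0,"ry":0,"rz":0,"gripper":1},{"x":-0.493,"y":0.044,"z":-0.045,"rx":0,"ry":0,"rz":0,"gripper":1}]'; python3 -m crank '[{"x":0,"y":0,"z":0,"rx":0,"ry":0,"rz":0,"gripper":1},{"x":0,"y":0,"z":0,"rx":0,"ry":0,"rz":0,"gripper":1},{"x":0,"y":0,"z":0,"rx":0,"ry":0,"rz":0,"gripper":1}]'; python3 - <<'E'
from h import *
img,P,W,K=shot('wrist'); print(manip.get_obs()['ee_pos'],manip.get_obs()['orientation'])
m=(abs(P[...,0]-.56)<.04)&(abs(P[...,1]+.224)<.04)&(P[...,2]>.147)&(P[...,2]<.158)
p=P[m]; print(len(p),cv2.minEnclosingCircle(p[:,:2].astype(np.float32)*1000),np.median(p[:,2]),p[:,:2].min(0),p[:,:2].max(0))
E
```

```text
time_s: 9.9
ee_pos: [0.5579, -0.2265, 0.2644]
orientation: [-3.139, -0.001, 1.555]
ft_force: [-0.7, 1.2, 0.5]
width: 0.0853
gripper_force: 0.0
time_s: 10.2
ee_pos: [0.5585, -0.2226, 0.2662]
orientation: [-3.141, -0.0, 1.561]
ft_force: [0.2, 0.7, 0.4]
width: 0.0854
gripper_force: 0.0
[ 0.55859841 -0.2227849   0.26638451] [-3.14144407e+00 -1.80461829e-04  1.56093770e+00]
1761 ((558.7634887695312, -225.8854217529297), 21.98818016052246) 0.15236740122976378 [ 0.53721082 -0.24684911] [ 0.58002097 -0.20391148]
```

```bash
python3 -m crank '[{"x":-0.0025,"y":0,"z":0.035,"rx":0,"ry":0,"rz":0,"gripper":1},{"x":-0.0025,"y":0,"z":0.07,"rx":0,"ry":0,"rz":0,"gripper":1},{"x":-0.0025,"y":0,"z":0.1,"rx":0,"ry":0,"rz":0,"gripper":1},{"x":-0.0025,"y":0,"z":0.115,"rx":0,"ry":0,"rz":0,"gripper":1},{"x":-0.0025,"y":0,"z":0.122,"rx":0,"ry":0,"rz":0,"gripper":1},{"x":-0.0025,"y":0,"z":0.122,"rx":0,"ry":0,"rz":0,"gripper":1},{"x":-0.0025,"y":0,"z":0.122,"rx":0,"ry":0,"rz":0,"gripper":0.6},{"x":-0.0025,"y":0,"z":0.122,"rx":0,"ry":0,"rz":0,"gripper":0.2},{"x":-0.0025,"y":0,"z":0.122,"rx":0,"ry":0,"rz":0,"gripper":0.2},{"x":-0.0025,"y":0,"z":0.122,"rx":0,"ry":0,"rz":0,"gripper":0.2},{"x":-0.0025,"y":0,"z":0.122,"rx":0,"ry":0,"rz":0,"gripper":0.2},{"x":-0.0025,"y":0,"z":0.122,"rx":0,"ry":0,"rz":0,"gripper":0.2}]' 60
```

```text
time_s: 11.45
ee_pos: [0.5592, -0.2272, 0.1458]
orientation: [3.139, 0.001, 1.559]
ft_force: [-1.1, 0.3, 5.8]
width: 0.0403
gripper_force: 59.7
```

```bash
python3 -m crank '[{"x":0,"y":0,"z":0.003,"rx":0,"ry":0,"rz":0,"gripper":0.2},{"x":0,"y":0,"z":0.006,"rx":0,"ry":0,"rz":0,"gripper":0.2},{"x":0,"y":0,"z":0.008,"rx":0,"ry":0,"rz":0,"gripper":0.2},{"x":0,"y":0,"z":0.008,"rx":0,"ry":0,"rz":0,"gripper":0.2},{"x":0,"y":0,"z":0.008,"rx":0,"ry":0,"rz":0,"gripper":0.2},{"x":0,"y":0,"z":0.008,"rx":0,"ry":0,"rz":0,"gripper":0.2}]' 60
```

```text
time_s: 12.05
ee_pos: [0.5593, -0.2273, 0.1388]
orientation: [3.139, 0.002, 1.559]
ft_force: [-3.6, 1.8, 11.0]
width: 0.0406
gripper_force: 60.2
```

```bash
python3 -m crank '[{"x":0,"y":0,"z":0,"rx":0,"ry":0,"rz":-0.12,"gripper":0.2},{"x":0,"y":0,"z":0,"rx":0,"ry":0,"rz":-0.25,"gripper":0.2},{"x":0,"y":0,"z":0,"rx":0,"ry":0,"rz":-0.38,"gripper":0.2},{"x":0,"y":0,"z":0,"rx":0,"ry":0,"rz":-0.51,"gripper":0.2},{"x":0,"y":0,"z":0,"rx":0,"ry":0,"rz":-0.64,"gripper":0.2},{"x":0,"y":0,"z":0,"rx":0,"ry":0,"rz":-0.77,"gripper":0.2},{"x":0,"y":0,"z":0,"rx":0,"ry":0,"rz":-0.9,"gripper":0.2},{"x":0,"y":0,"z":0,"rx":0,"ry":0,"rz":-1.03,"gripper":0.2},{"x":0,"y":0,"z":0,"rx":0,"ry":0,"rz":-1.16,"gripper":0.2},{"x":0,"y":0,"z":0,"rx":0,"ry":0,"rz":-1.29,"gripper":0.2},{"x":0,"y":0,"z":0,"rx":0,"ry":0,"rz":-1.42,"gripper":0.2},{"x":0,"y":0,"z":0,"rx":0,"ry":0,"rz":-1.42,"gripper":0.2}]' 60; python3 - <<'E'
from h import *
T=toolT(); img,P,W,K=shot('wrist'); cv2.imwrite('pics/w5.png',img[...,::-1]); o=manip.get_obs();print(o['wrist_torque'],o['ft_force'])
E
```

```text
time_s: 13.25
ee_pos: [0.5606, -0.2272, 0.1393]
orientation: [-3.141, 0.006, 2.981]
ft_force: [-0.8, 2.1, 9.9]
width: 0.0407
gripper_force: 60.2
[ 0.40027168  0.03784955 -0.00519014] [-0.7016222   1.96052467 10.09521735]
```

View pics/w5.png

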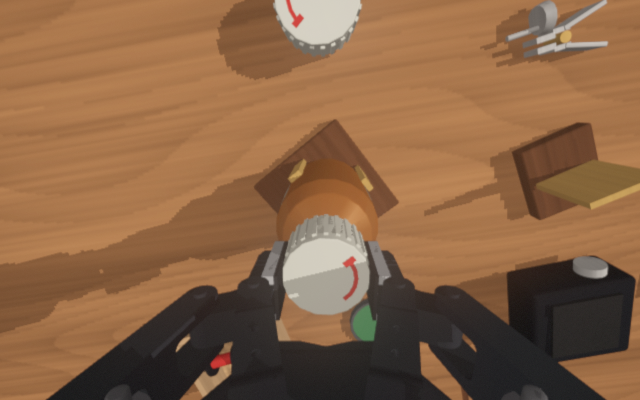

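The gripped cap is at (327,270), with its arrow at (350,280). Testing a gentle lift.

```bash
python3 -m crank '[{"x":0,"y":0,"z":-0.004,"rx":0,"ry":0,"rz":0,"gripper":0.2},{"x":0,"y":0,"z":-0.008,"rx":0,"ry":0,"rz":0,"gripper":0.2},{"x":0,"y":0,"z":-0.012,"rx":0,"ry":0,"rz":0,"gripper":0.2},{"x":0,"y":0,"z":-0.014,"rx":0,"ry":0,"rz":0,"gripper":0.2}]' 60
```

```text
time_s: 13.7
ee_pos: [0.5586, -0.2271, 0.1508]
orientation: [-3.141, 0.0, 2.979]
ft_force: [1.5, -0.2, -1.5]
width: 0.0405
gripper_force: 60.6
```

```bash
python3 -m crank '[{"x":0,"y":0,"z":-0.01,"rx":0,"ry":0,"rz":0,"gripper":0.2},{"x":0,"y":0,"z":-0.03,"rx":0,"ry":0,"rz":0,"gripper":0.2},{"x":0,"y":0,"z":-0.055,"rx":0,"ry":0,"rz":0,"gripper":0.2},{"x":0,"y":0,"z":-0.075,"rx":0,"ry":0,"rz":0,"gripper":0.2},{"x":0,"y":0,"z":-0.09,"rx":0,"ry":0,"rz":0,"gripper":0.2},{"x":0,"y":0,"z":-0.095,"rx":0,"ry":0,"rz":0,"gripper":0.2},{"x":0,"y":0,"z":-0.095,"rx":0,"ry":0,"rz":0,"gripper":0.2},{"x":0,"y":0,"z":-0.095,"rx":0,"ry":0,"rz":0,"gripper":0.2},{"x":0,"y":0,"z":-0.095,"rx":0,"ry":0,"rz":0,"gripper":0.2},{"x":0,"y":0,"z":-0.095,"rx":0,"ry":0,"rz":0,"gripper":0.2}]' 60; python3 - <<'E'
from h import *
s,Ps,_,_=shot('side'); cv2.imwrite('pics/s6.png',cv2.resize(s[80:400,100:480],(760,600))[...,::-1])
E
```

```text
time_s: 14.7
ee_pos: [0.558, -0.2266, 0.2443]
orientation: [3.141, -0.002, 2.979]
ft_force: [0.2, 0.3, -0.6]
width: 0.0405
gripper_force: 61.4
```

View pics/s6.png

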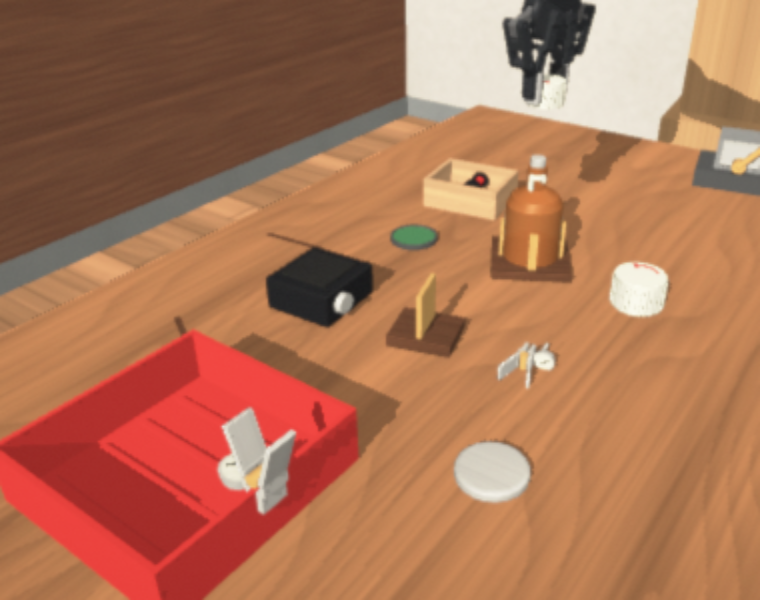

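The cap is in the gripper at (548,92) above the open neck at (537,165). The clip is on the tray wall at (262,465), and the bystanders are where they were. Handing in.

```bash
python3 -c "from station import manip; print(manip.sign_off())"
```

```text
the job is handed in; nothing more can be done
None
```

The job is handed in; no verdict came back. By my last readings and picture, the thermometer is clipped on the middle of the tray's near wall about 2 mm above its seat, and the gripper holds the free cap still and level, roughly 80 mm above the open bottle.

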